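# Index a mounted specimen and swing its clamp shut under the lamp

### The arm

A 6-joint arm with a two-finger parallel gripper is mounted at the origin on the work surface. World frame = base frame: x ahead of the robot, y to its left, z up, the work surface at z = 0. Lengths are in mm, angles in rad, forces in N, time in s.
With the tool pointing down it reaches from about 350 to 975 mm from the base axis. Payload 7.1 kg.
Tool frame: the origin (TCP) lies midway between the tips of the shut fingers; the grasp point (between the pads) lies ctrl.grip_point_offset behind it (ctrl.grip_point_offset is the distance from the TCP to the grasp point, in mm); z points along the fingers, y is the line along which they close (so a half turn about z gives the same grasp; the last joint's range is limited). The gripper opens to 88 mm and grips with 3 to 60 N. Pads are 20 mm wide; open, the fingers measure 115 mm over their backs; the gripper's body (75 mm by 178 mm) begins 61 mm behind the grasp point.
Start: joints at [1.311, 0.423, 1.63, -0, 1.089, -0.019], TCP at [149.018, 606.958, 222.675] pointing down, gripper open.
Joint ranges: [-3, 3], [-0.9, 2.11], [0.09, 2.58], [-1.31, 4.45], [0.11, 2.69], [-2.54, 2.54]. Speed limits (rad/s): [2.39, 2.39, 3.01, 3.14, 3.14, 3.14].

### API

Orientations are given as a rotation vector (axis times angle).
In Python, from workcell import ctrl gives the robot as it stands.
- The arm moves only by the shell command python3 -m inch 'ROWS' [OPENING]. ROWS is JSON, a list of rows, each an object with "xyz": the shift along the tool's x, y, z in mm, a list of three; "rot": the turn, a rotation vector about the tool's x, y, z in rad, a list of three. In form: [{"xyz": [dx, dy, dz], "rot": [ax, ay, az]}, ...]. A call has 1 to 12 rows; each row is the pose to reach, as a shift and turn from the pose commanded when the call began, along the tool's axes at that moment; what a row does not reach only later rows make up. A row lasts 1/12 s, in which the tool goes at most 41.7 mm and 7.16 degrees, less where a joint would pass 70% of its speed; a pose out of reach is approached as far as the arm can. A call with a gripper value outside its range is refused whole. OPENING is the closure in counts, from 0 (fully open) to 255 (shut), set as the call begins (- or left out, the last holds). The fingers move at their own pace and stop on an object; the grip force is fixed at half the most. Time passes only in rows, so rows that repeat a pose let the fingers close. It gives the time, the measured TCP pose, the force, the opening and the grip force at its end, in the units of the state.
- ctrl.get_obs(): the state, without advancing time (a new reading comes with each control period).
- ctrl.get_image(name): name is "side" or "top" or "wrist"; returns the picture (480x640x3 uint8, red, green, blue); there is no depth.
- ctrl.camera_model(name): a dict with "fx", "fy", "cx", "cy" (pixels), "k1" (the pictures are not rectified: a ray, as slopes to the right and down, at radius r is drawn at 1 + k1 r^2 times it, then the intrinsics apply), "position" and "attitude" of the camera in the world. Camera axes: x right, y up, looking along -z (the intrinsics and any distortion apply to the point x, -y, -z); pixel columns grow to the right and rows downward; lengths in mm; the calibration is good to about 2 mm. A picture is of the moment at which its call begins: read the wrist's pose just before it. camera_model takes no time and is no camera call; for the wrist camera it gives the pose at the moment of the call.
- ctrl.close_job(): hands the job in; it is judged then, once.
The state is a dict: "t": time; "qpos": joint angles; "qvel": joint speeds; "joint_torque": joint torques, N m; "ee_pos": TCP position; "orientation": TCP orientation; "ft_force": force on the tool from outside, world axes, zero at the start; "moment": the same for the moment, N m; "width": finger opening in mm; "grasp_force": force on a finger pad.
Only numpy, scipy, OpenCV 4.12 (cv2) and the standard library are available. Lean on these libraries where they do the work, as an engineer would, in place of code of your own. Each camera call takes 0.05 s, during which the arm holds its last target. There are 200 camera calls.

### The job

Turn the black mounted specimen in its nest until its yellow line points at the blue mark on the plate, leaving it sitting flat in the nest. Then push the red-handled lever through its quarter turn, fully home against its end stop, so that its steel finger comes over the specimen. Do not bump the lamp above, and leave the other things on the bench where they are.

Things in the scene. Friction and masses are not known exactly. Their poses are not given: they have to be found in the camera images.
- station: fixed aluminium base plate, 250 (x) x 270 (y) x 20 mm, flat on the bench, carrying nest, lever and lamp. Its origin is on the bench under the plate; the plate spans x -110 to +140 mm and y -135 to +135 mm about it. Its x axis points away from the robot towards the lamp side, y to its left, z up
- nest (a point): centre of the round nest's mouth, at the level of the plate's top (20 mm above the bench); axes as the station's. The nest is a blind round hole, 52 mm diameter, 8 mm deep. It lies 50 mm on the -x side of the station's origin
- mark (a point): apex of the blue triangular mark (20 mm long, up to 18 mm wide) painted on the plate's top, 30 mm from the nest's centre in the station's +y direction
- specimen_mid (a point): centre (half-way up) of the black specimen, a loose resin cylinder 50 mm in diameter and 35 mm tall, 0.1 to 0.2 kg, standing in the nest with 27 mm proud of the plate, top 47 mm above the bench. Its x axis points from its centre along the yellow line, z up. Nothing stands within 60 mm of its axis while the lever is open
- line_end (a point): outer end of the yellow line, at the specimen's top edge, 25 mm from its axis; the line is 5 mm wide, runs from the centre to this edge and on down the side
- clamp (a joint): angle of the clamp lever about its upright pivot, rad: 0 = open stop, 1.571 = closed end stop, growing anticlockwise seen from above; it stays where left; some 2 N at the handle moves it. At 0 the handle points along the station's -y and the steel finger along +y; at 1.571 the handle points along +x, beneath the lamp, and the finger along -x, 2 mm above the specimen's top. It starts nearly open (0 to 0.25)
- pivot (a point): point on the lever's pivot axis at the plate's top, 80 mm from the nest's centre in +x. Hub 32 mm diameter, from 20 to 56 mm above the bench; the steel finger reaches 72 mm from the axis, 49 to 56 mm above the bench
- handle (a point): middle of the lever's upright red round handle, 18 mm diameter, 46 mm tall (from 56 to 102 mm above the bench), 85 mm from the pivot axis on a flat steel arm whose top is 56 mm above the bench; this point is 79 mm above the bench
- lamp: white lamp bar fixed over the plate, 56 (x) x 270 (y) x 34 mm; origin at the centre of its underside, 206 mm above the bench and 115 mm in +x of the station's origin, right above the closed handle; held by two 14 mm posts 8 mm in +x and 125 mm in +y and -y of that point. A tool pointing straight down hits it before the lever is closed; one leaning back 38 to 45 degrees from vertical, towards the station's -x side or up to 25 degrees to either side of that, passes beneath
- spare_mount: spare green resin mount, 30 mm diameter, 22 mm tall, standing on the station's plate; bystander; origin at the centre of its underside
- test_block: loose round steel hardness test block, 64 mm diameter, 12 mm tall, on the bench beside the station; bystander; origin at the centre of its underside
- bottle: loose white bottle with red cap, 56 mm diameter, 140 mm tall, beside the station; bystander; origin at the centre of its underside
- jar: loose amber glass jar with black lid, 52 mm diameter, 60 mm tall, beside the station; bystander; origin at the centre of its underside
- screwdriver: loose screwdriver, 170 mm long, lying on the bench beside the station; bystander
- mouse: loose black computer mouse, 105 x 60 x 32 mm, on a blue mat at the left of the bench; bystander; origin at the centre of its underside
Things that resemble listed ones, but are neither listed nor needed, are in the scene too. Leave any green look-alike of the part that bears specimen_mid alone.

How it is judged:
By the outcome, as a careful person would: the job done as asked, in the order asked, and still so for the second after the job is handed in, with the robot touching nothing.
It also fails if it takes over 61 s, if anything falls off the work surface, if the arm or the gripper's body presses on something with over 40 N, if the wrist force passes 120 N, or if a joint passes its speed limit or range.

## Working session

There is one attempt and no reset: what is moved stays moved. The work goes in short steps, Python scripts to look and compute and a shell command to move; the robot and the scene stay as the last step left them, time stands still between calls to the robot, and variables do not carry over. Pictures are saved under pics/ and viewed, at most 10 in all, crops included, and the job is handed in when it is done.

```bash
mkdir -p pics; ls
python3 - <<'E'
from workcell import ctrl
import cv2,numpy as np
o=ctrl.get_obs();print({k:np.round(v,3) for k,v in o.items()},ctrl.grip_point_offset)
for n in("top","side"):
    m=ctrl.camera_model(n);print(m)
    im=ctrl.get_image(n);cv2.imwrite(f"pics/{n}0.png",im[:,:,::-1])
E
```

```text
pics
{'t': np.float64(0.0), 'qpos': array([ 1.311,  0.424,  1.631, -0.   ,  1.089, -0.019]), 'qvel': array([ 0.   , -0.001, -0.001,  0.   ,  0.   ,  0.002]), 'joint_torque': array([ 1.0000e-03, -5.4462e+01, -2.7367e+01,  6.4000e-02,  2.3000e-02,
       -0.0000e+00]), 'ee_pos': array([148.885, 606.438, 221.94 ]), 'orientation': array([-3.770e-01, -3.119e+00,  2.000e-03]), 'ft_force': array([-0.138, -0.054,  0.239]), 'moment': array([ 0.009, -0.042,  0.053]), 'grasp_force': np.float64(0.0), 'width': np.float64(87.92)} 18.700000000000003
{'fx': 559.6106775507544, 'fy': 559.6106775507544, 'cx': 316.69060156641115, 'cy': 236.8723194767378, 'k1': -0.09761096682837571, 'position': array([ 346.98700873,  121.02707754, 1415.57984988]), 'attitude': array([ 0.10344308, -0.08416355, -1.57696713])}
{'fx': 611.5514024987874, 'fy': 611.5514024987874, 'cx': 313.8477679393048, 'cy': 242.79884410402022, 'k1': 0.04725315765169236, 'position': array([  340.26120242, -1010.58134218,  1200.9629101 ]), 'attitude': array([ 0.82996959, -0.0536453 , -0.13011235])}
```

View pics/top0.png

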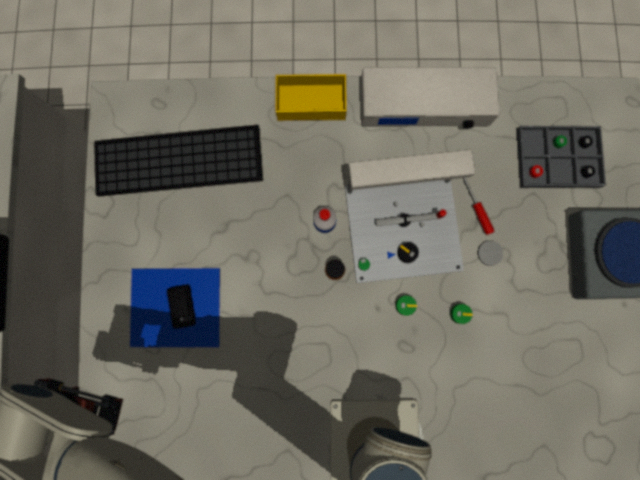

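View pics/side0.png

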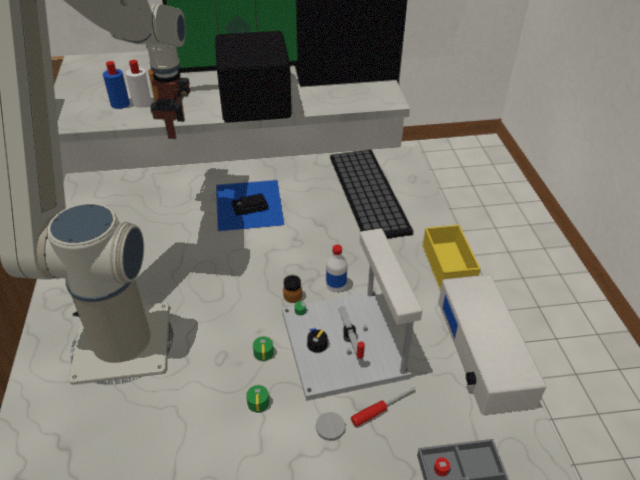

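The top picture shows the station around (405,230): specimen at (408,252), blue mark at (391,255), hub at (404,219), handle at (441,213), green spare mount at (364,264), lamp bar at (410,170). The side view confirms this layout.

```bash
cat > h.py <<'E'
from workcell import ctrl
import cv2,numpy as np
from scipy.spatial.transform import Rotation as R
def ray(m,px):
    K=np.array([[m['fx'],0,m['cx']],[0,m['fy'],m['cy']],[0,0,1]])
    u=cv2.undistortPoints(np.array([[px]],float),K,np.array([m['k1'],0,0,0,0]))[0,0]
    return R.from_rotvec(m['attitude']).apply([u[0],-u[1],-1])
def onz(m,px,z):
    d=ray(m,px);p=np.array(m['position']);return p+d*(z-p[2])/d[2]
def proj(m,P):
    q=R.from_rotvec(m['attitude']).inv().apply(np.array(P)-m['position']);x,y=q[0]/-q[2],-q[1]/-q[2]
    s=1+m['k1']*(x*x+y*y);return np.array([m['fx']*x*s+m['cx'],m['fy']*y*s+m['cy']])
def tool(vec_world,o=None):
    o=o or ctrl.get_obs();return R.from_rotvec(o['orientation']).inv().apply(vec_world)
E
python3 - <<'E'
from h import *
m=ctrl.camera_model("top")
for n,p,z in[("spec",(408,252),47),("mark",(391,255),20),("hub",(404,219),56),("handle",(441,213),102),("spare",(364,264),22+20),("c",(358,281),20),("c",(463,268),20)]:
    print(n,onz(m,p,z).round(1))
im=cv2.imread("pics/top0.png")[140:290,330:480];cv2.imwrite("pics/topc.png",cv2.resize(im,(600,600),interpolation=cv2.INTER_CUBIC))
E
```

```text
spec [471.7 -86.8  47. ]
mark [467.  -48.1  20. ]
hub [552.4 -77.8  56. ]
handle [ 559.1 -159.9  102. ]
spare [443.5  21.5  42. ]
c [402.8  35.5  20. ]
c [ 432.6 -228.3   20. ]
```

View pics/topc.png

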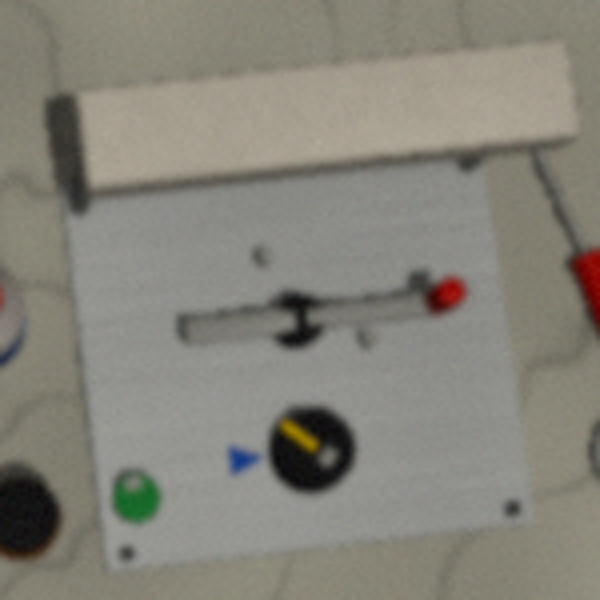

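The crop (4x, offset 330,140) shows the specimen centre at (311,449), with its line pointing up-left to (283,424). The mark's apex is at (262,458). The line therefore sits at about 48° and the mark at about 96° world. I'll move above the specimen now, keeping high.

```bash
python3 -m inch '[{"xyz":[-472,-599,0],"rot":[0,0,1.68]},{"xyz":[-472,-599,0],"rot":[0,0,1.68]},{"xyz":[-472,-599,0],"rot":[0,0,1.68]},{"xyz":[-472,-599,0],"rot":[0,0,1.68]},{"xyz":[-472,-599,0],"rot":[0,0,1.68]},{"xyz":[-472,-599,0],"rot":[0,0,1.68]},{"xyz":[-472,-599,0],"rot":[0,0,1.68]},{"xyz":[-472,-599,0],"rot":[0,0,1.68]},{"xyz":[-472,-599,0],"rot":[0,0,1.68]},{"xyz":[-472,-599,0],"rot":[0,0,1.68]},{"xyz":[-472,-599,0],"rot":[0,0,1.68]},{"xyz":[-472,-599,0],"rot":[0,0,1.68]}]' 0
cat >> h.py <<'E'
def go(pos,Rt):
    "print tool-frame shift and turn from the present measured pose to pos,Rt"
    o=ctrl.get_obs();R0=R.from_rotvec(o['orientation'])
    print('t',round(float(o['t']),2),'pos',o['ee_pos'].round(1),'ori',R0.as_matrix().round(3).tolist())
    print('xyz',R0.inv().apply(np.array(pos)-o['ee_pos']).round(1).tolist(),'rot',(R0.inv()*Rt).as_rotvec().round(4).tolist())
def frame(z,y):
    "tool rotation with given z axis and approximate y axis"
    z=np.array(z,float);z/=np.linalg.norm(z);y=np.array(y,float);y-=z*(y@z);y/=np.linalg.norm(y)
    return R.from_matrix(np.column_stack([np.cross(y,z),y,z]))
E
python3 - <<'E'
from h import *
a=np.radians(-20)
go([465,-87,200],frame([0,0,-1],[np.cos(a),np.sin(a),0]))
E
```

```text
t: 1.1
ee_pos: [356.0, 149.8, 222.8]
orientation: [2.408, 2.018, 0.0]
ft_force: [0.4, 0.3, 1.1]
width: 88.3
grasp_force: 0.0
t 1.1 pos [356.  149.8 222.8] ori [[0.175, 0.985, 0.0], [0.985, -0.175, 0.0], [0.0, 0.0, -1.0]]
xyz [-214.1, 148.7, 22.8] rot [0.0002, -0.0002, 0.1733]
```

```bash
python3 -m inch '[{"xyz":[-214,149,0],"rot":[0,0,0.173]},{"xyz":[-214,149,0],"rot":[0,0,0.173]},{"xyz":[-214,149,0],"rot":[0,0,0.173]},{"xyz":[-214,149,0],"rot":[0,0,0.173]},{"xyz":[-214,149,0],"rot":[0,0,0.173]},{"xyz":[-214,149,0],"rot":[0,0,0.173]},{"xyz":[-214,149,23],"rot":[0,0,0.173]},{"xyz":[-214,149,23],"rot":[0,0,0.173]},{"xyz":[-214,149,23],"rot":[0,0,0.173]},{"xyz":[-214,149,23],"rot":[0,0,0.173]}]'
python3 - <<'E'
from h import *
m=ctrl.camera_model("wrist");print(m)
cv2.imwrite("pics/w1.png",ctrl.get_image("wrist")[:,:,::-1])
import pickle;pickle.dump(m,open("w1.pkl","wb"))
E
```

```text
t: 1.93
ee_pos: [465.8, -83.7, 199.7]
orientation: [-2.567, -1.809, 0.001]
ft_force: [0.1, 0.2, 0.5]
width: 87.9
grasp_force: 0.0
{'fx': 339.66950054513296, 'fy': 339.66950054513296, 'cx': 314.78863856073065, 'cy': 241.21992796159876, 'k1': 0.0029262481692936076, 'position': array([489.21349305, -17.40254271, 362.22323865]), 'attitude': array([-0.25732937,  0.04726258, -0.34052679])}
```

View pics/w1.png

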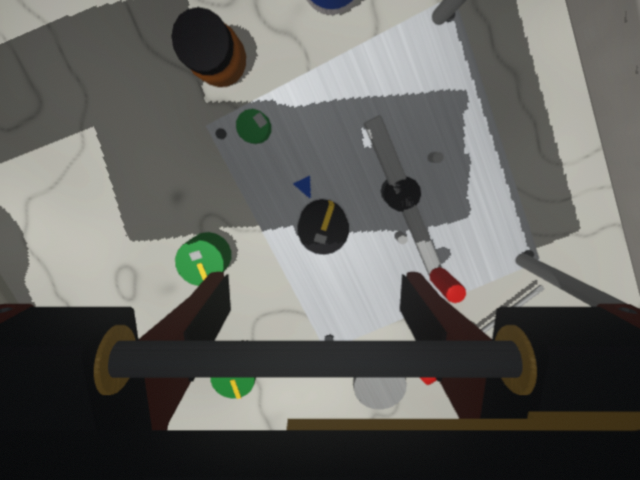

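The wrist picture shows the specimen at about (324,226) with its line running to (331,203). The mark apex is near (309,198), the hub at (401,193), the handle top at (456,293), and the spare mount at (254,126). I'll measure them more finely.

```bash
cat >> h.py <<'E'
def measure(im,m,c=None,rad=28):
    "im BGR; specimen line, mark, centre from a wrist picture; c = rough specimen centre"
    hsv=cv2.cvtColor(im,cv2.COLOR_BGR2HSV)
    yy,xx=np.mgrid[:480,:640]
    near=np.hypot(xx-c[0],yy-c[1])<rad
    yel=cv2.inRange(hsv,(15,120,60),(35,255,255))>0
    blu=cv2.inRange(hsv,(105,110,40),(130,255,255))>0
    Y=np.argwhere(yel&near)[:,::-1];B=np.argwhere(blu&(np.hypot(xx-c[0],yy-c[1])<70))[:,::-1]
    P=np.array([onz(m,p,47)[:2] for p in Y]);Q=np.array([onz(m,p,20)[:2] for p in B])
    return P,Q
def axis(P):
    c=P.mean(0);_,_,v=np.linalg.svd(P-c);return c,v[0]
E
python3 - <<'E'
from h import *
import pickle
m=pickle.load(open("w1.pkl","rb"));im=cv2.imread("pics/w1.png")
for n,p,z in[("hub",(401,193),56),("handtop",(456,293),102),("spare",(254,126),42),("corner screw",(221,133),20)]: print(n,onz(m,p,z).round(1))
g=cv2.medianBlur(cv2.cvtColor(im,cv2.COLOR_BGR2GRAY),3)
ci=cv2.HoughCircles(g[190:265,285:365],cv2.HOUGH_GRADIENT,1,50,param1=80,param2=10,minRadius=22,maxRadius=32);print('hough',ci)
c=ci[0,0,:2]+[285,190];print('spec',onz(m,c,47).round(1))
P,Q=measure(im,m,c);print(len(P),len(Q))
s=onz(m,c,47)[:2]
a,v=axis(P);v*=np.sign(v@(a-s));print('line c',a.round(1),'ang',np.degrees(np.arctan2(v[1],v[0])),'from s',np.degrees(np.arctan2(*(a-s)[::-1])),'end',P[np.argmax((P-s)@v)])
a,v=axis(Q);v*=np.sign(v@(a-s));print('mark c',a.round(1),'axis',np.degrees(np.arctan2(v[1],v[0])),'from s',np.degrees(np.arctan2(*(a-s)[::-1])),'dist',np.linalg.norm(a-s), 'min dist',np.linalg.norm(Q-s,axis=1).min())
E
```

```text
hub [549.  -77.7  56. ]
handtop [ 560.1 -163.2  102. ]
spare [444.4  21.3  42. ]
corner screw [409.   28.7  20. ]
hough [[[38.5 36.5 27.4]]]
spec [472.8 -85.4  47. ]
188 194
line c [479.7 -76.9] ang 53.874093017958955 from s 50.72436934979628 end [487.43077434 -64.77857681]
mark c [466.8 -45.2] axis 93.94223857206293 from s 98.50327085097108 dist 40.63993973594282 min dist 29.135857335956917
```

Run:
```python
from h import *
a=np.radians(-20)
go([472.3,-86,26],frame([0,0,-1],[np.cos(a),np.sin(a),0]))
```

```text
t 1.98 pos [466.1 -83.4 200.1] ori [[0.335, 0.942, -0.0], [0.942, -0.335, 0.0], [0.0, -0.0, -1.0]]
xyz [-0.4, 6.7, 174.1] rot [-0.0003, -0.0001, 0.007]
```

```bash
python3 -m inch '[{"xyz":[-0.4,6.7,30],"rot":[0,0,0.007]},{"xyz":[-0.4,6.7,65],"rot":[0,0,0.007]},{"xyz":[-0.4,6.7,100],"rot":[0,0,0.007]},{"xyz":[-0.4,6.7,125],"rot":[0,0,0.007]},{"xyz":[-0.4,6.7,145],"rot":[0,0,0.007]},{"xyz":[-0.4,6.7,160],"rot":[0,0,0.007]},{"xyz":[-0.4,6.7,168],"rot":[0,0,0.007]},{"xyz":[-0.4,6.7,174],"rot":[0,0,0.007]},{"xyz":[-0.4,6.7,174],"rot":[0,0,0.007]},{"xyz":[-0.4,6.7,174],"rot":[0,0,0.007]}]' 0
```

```text
t: 2.82
ee_pos: [473.3, -86.7, 26.4]
orientation: [2.573, 1.801, 0.001]
ft_force: [0.7, 1.0, 0.3]
width: 87.5
grasp_force: 0.0
```

```bash
python3 -m inch '[{"xyz":[0,0,0],"rot":[0,0,0]},{"xyz":[0,0,0],"rot":[0,0,0]},{"xyz":[0,0,0],"rot":[0,0,0]},{"xyz":[0,0,0],"rot":[0,0,0]},{"xyz":[0,0,0],"rot":[0,0,0]},{"xyz":[0,0,0],"rot":[0,0,0]},{"xyz":[0,0,0],"rot":[0,0,0]},{"xyz":[0,0,0],"rot":[0,0,0]},{"xyz":[0,0,0],"rot":[0,0,0]}]' 255
python3 - <<'E'
from h import *
o=ctrl.get_obs();print(o['ee_pos'],o['moment'],o['qpos'])
E
```

```text
t: 3.57
ee_pos: [472.8, -87.1, 25.8]
orientation: [2.574, 1.801, 0.0]
ft_force: [-1.6, -0.3, 3.7]
width: 49.5
grasp_force: 30.0
[472.79006559 -87.05920846  25.80570745] [-0.16110234  0.20799664  0.01303606] [-2.06832473e-01  5.55367240e-01  2.04443408e+00 -6.92376539e-05
  5.41642805e-01  1.43288182e-01]
```

```bash
python3 -m inch '[{"xyz":[0,0,0],"rot":[0,0,-0.07]},{"xyz":[0,0,0],"rot":[0,0,-0.14]},{"xyz":[0,0,0],"rot":[0,0,-0.22]},{"xyz":[0,0,0],"rot":[0,0,-0.3]},{"xyz":[0,0,0],"rot":[0,0,-0.38]},{"xyz":[0,0,0],"rot":[0,0,-0.46]},{"xyz":[0,0,0],"rot":[0,0,-0.54]},{"xyz":[0,0,0],"rot":[0,0,-0.62]},{"xyz":[0,0,0],"rot":[0,0,-0.7]},{"xyz":[0,0,0],"rot":[0,0,-0.76]},{"xyz":[0,0,0],"rot":[0,0,-0.76]},{"xyz":[0,0,0],"rot":[0,0,-0.76]}]'
python3 -m inch '[{"xyz":[0,0,0],"rot":[0,0,0]},{"xyz":[0,0,0],"rot":[0,0,0]},{"xyz":[0,0,0],"rot":[0,0,0]},{"xyz":[0,0,0],"rot":[0,0,0]},{"xyz":[0,0,0],"rot":[0,0,0]},{"xyz":[0,0,0],"rot":[0,0,0]},{"xyz":[0,0,0],"rot":[0,0,0]},{"xyz":[0,0,0],"rot":[0,0,0]}]' 0
python3 -m inch '[{"xyz":[0,0,-10],"rot":[0,0,0]},{"xyz":[0,0,-25],"rot":[0,0,0]},{"xyz":[0,0,-60],"rot":[0,0,0]},{"xyz":[0,0,-100],"rot":[0,0,0]},{"xyz":[0,0,-140],"rot":[0,0,0]},{"xyz":[0,0,-174],"rot":[0,0,0]},{"xyz":[0,0,-174],"rot":[0,0,0]},{"xyz":[0,0,-174],"rot":[0,0,0]},{"xyz":[0,0,-174],"rot":[0,0,0]}]' 0
python3 - <<'E'
from h import *
import pickle
m=ctrl.camera_model("wrist");im=ctrl.get_image("wrist")[:,:,::-1].copy()
cv2.imwrite("pics/w2.png",im);pickle.dump(m,open("w2.pkl","wb"))
c=proj(m,[472.5,-86,47]);print(c)
P,Q=measure(im,m,c);print(len(P),len(Q));s=np.array([472.5,-86])
for n,X in(("line",P),("mark",Q)):
    a,v=axis(X);v*=np.sign(v@(a-s));print(n,a,'axis',np.degrees(np.arctan2(v[1],v[0])),'from s',np.degrees(np.arctan2(*(a-s)[::-1])))
E
```

```text
t: 4.57
ee_pos: [472.7, -87.0, 25.8]
orientation: [1.725, 2.626, -0.0]
ft_force: [-1.8, -1.0, 5.0]
width: 48.9
grasp_force: 30.0
t: 5.23
ee_pos: [472.7, -87.0, 25.7]
orientation: [-1.723, -2.627, -0.0]
ft_force: [0.3, -0.3, 0.4]
width: 87.8
grasp_force: 0.0
t: 5.98
ee_pos: [472.1, -86.9, 199.6]
orientation: [-1.723, -2.627, 0.0]
ft_force: [-0.5, 0.7, -0.5]
width: 87.9
grasp_force: 0.0
[316.09707379 227.2446435 ]
186 200
line [470.92718152 -74.19750274] axis 96.88401942157098 from s 97.59059944327763
mark [466.90308995 -45.08649883] axis 98.11490049551033 from s 97.78963172959875
```

View pics/w2.png

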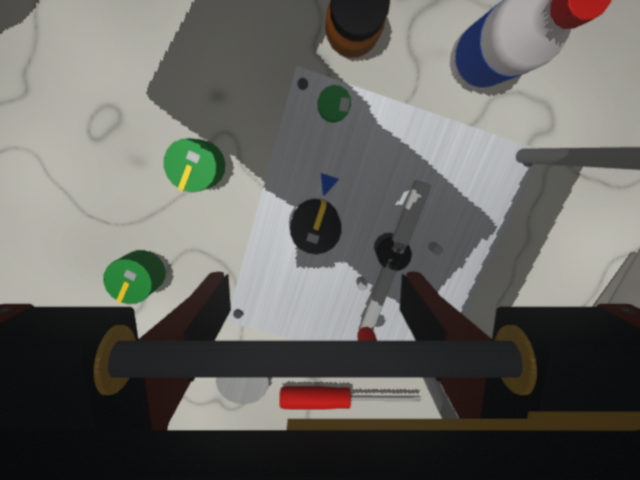

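The picture shows the line at (316–325, 203–230) aimed at the mark's apex at (326,194), about 1° off by measurement, with the specimen flat. Next is the lever. I'll check the arm's wrist kinematics so the lean-back is feasible within the joint ranges.

```bash
cat > kin.py <<'E'
from h import *
from scipy.optimize import least_squares
S0=[([1.311,.423,1.63,0,1.089,-.019],[149.018,606.958,222.675]),([-.20683,.55537,2.04443,0,.54164,.14329],[472.8,-87.1,25.8])]
def fk(q,p,s4=1):
    a1,d1,l2,e,l3,L=p;s=q[1]+q[2]
    w=np.array([a1+l2*np.sin(q[1])+l3*np.sin(s)+e*np.cos(s),0,d1+l2*np.cos(q[1])+l3*np.cos(s)-e*np.sin(s)])
    r1=R.from_euler('z',q[0]);Rt=r1*R.from_euler('y',s)*R.from_euler('z',s4*q[3])*R.from_euler('y',q[4])*R.from_euler('z',q[5]+np.pi/2)
    return r1.apply(w)+Rt.apply([0,0,L]),Rt
LO=np.array([-3,-.9,.09,-1.31,.11,-2.54]);HI=np.array([3,2.11,2.58,4.45,2.69,2.54])
def ik(pos,Rt,p,q0,s4=1):
    f=lambda q:np.r_[(fk(q,p,s4)[0]-pos)/100,(Rt.inv()*fk(q,p,s4)[1]).as_rotvec()]
    r=least_squares(f,np.clip(q0,LO+.01,HI-.01),bounds=(LO,HI));return r.x,r.cost
E
python3 - <<'E'
from kin import *
o=ctrl.get_obs();print(o['qpos'].round(3),R.from_rotvec(o['orientation']).as_matrix().round(3).tolist())
S=S0+[(o['qpos'],o['ee_pos'])]
f=lambda p:np.r_[np.concatenate([fk(q,[p[0],p[1],p[2],0,p[3],250])[0]-x for q,x in S])]
r=least_squares(f,[0,350,400,400]);p=r.x;print(p.round(1),np.abs(f(p)).max().round(2))
m=ctrl.camera_model("wrist")
n1,n2=onz(m,(303,84),20),onz(m,(238,314),20);d=n1-n2;print('screws',n1.round(1),n2.round(1),'yaw',np.degrees(np.arctan2(-d[0],d[1])))
P=[p[0],p[1],p[2],0,p[3],250]
for s4 in(1,-1):
  for az in(-15,0,21):
    for sg in(1,-1):
      a=np.radians(az);t=np.radians(41);z=[np.sin(t)*np.cos(a),np.sin(t)*np.sin(a),-np.cos(t)];Rt=frame(z,[-sg*np.sin(a),sg*np.cos(a),0])
      for pos in([540,-165,70],[640,-92,70]):
        best=min((ik(np.array(pos),Rt,P,[-.2,.4,2,q4,.5,q6],s4) for q4 in(0,1.5,3.1) for q6 in(-1.5,0,1.5)),key=lambda b:b[1]);print(s4,az,sg,pos,best[0].round(2),round(best[1],5))
E
```

```text
[-0.207  0.244  1.963 -0.     0.937 -0.617] [[-0.399, 0.917, -0.002], [0.917, 0.399, 0.0], [0.001, -0.002, -1.0]]
[ -7.4 266.2 477.7 473.4] 19.37
screws [408.8  28.4  20. ] [ 434.3 -215.2   20. ] yaw 5.972316197197414
1 -15 1 [540, -165, 70] [-0.31  0.47  2.25  3.03  0.3   1.64] 0.0
1 -15 1 [640, -92, 70] [-0.1   0.57  2.06  3.65  0.22  1.19] 0.0
1 -15 -1 [540, -165, 70] [-0.31  0.47  2.25  3.03  0.3  -1.5 ] 0.0
1 -15 -1 [640, -92, 70] [-0.1   0.57  2.06  3.65  0.22 -1.95] 0.0
1 0 1 [540, -165, 70] [-0.41  0.48  2.23  2.3   0.36  2.06] 0.0
1 0 1 [640, -92, 70] [-0.19  0.57  2.05  2.54  0.22  2.01] 0.0
1 0 -1 [540, -165, 70] [-0.41  0.48  2.23  2.3   0.36 -1.08] 0.0
1 0 -1 [640, -92, 70] [-0.19  0.57  2.05  2.54  0.22 -1.13] 0.0
1 21 1 [540, -165, 70] [-0.52  0.52  2.15  1.62  0.54  2.34] 0.0
1 21 1 [640, -92, 70] [-0.3   0.6   1.99  1.67  0.42  2.49] 0.0
1 21 -1 [540, -165, 70] [-0.52  0.52  2.15  1.62  0.54 -0.8 ] 0.0
1 21 -1 [640, -92, 70] [-0.3   0.6   1.99  1.67  0.42 -0.65] 0.0
-1 -15 1 [540, -165, 70] [-0.31  0.47  2.25  3.25  0.3   1.64] 0.0
-1 -15 1 [640, -92, 70] [-0.1   0.57  2.06  2.63  0.22  1.19] 0.0
-1 -15 -1 [540, -165, 70] [-0.31  0.47  2.25  3.25  0.3  -1.5 ] 0.0
-1 -15 -1 [640, -92, 70] [-0.1   0.57  2.06  2.63  0.22 -1.95] 0.0
-1 0 1 [540, -165, 70] [-0.41  0.48  2.23  3.99  0.36  2.06] 0.0
-1 0 1 [640, -92, 70] [-0.19  0.57  2.05  3.74  0.22  2.01] 0.0
-1 0 -1 [540, -165, 70] [-0.41  0.48  2.23  3.99  0.36 -1.08] 0.0
-1 0 -1 [640, -92, 70] [-0.19  0.57  2.05  3.74  0.22 -1.13] 0.0
-1 21 1 [540, -165, 70] [-0.51  0.52  2.18  4.45  0.53  2.14] 0.00267
-1 21 1 [640, -92, 70] [-0.29  0.6   2.01  4.45  0.42  2.34] 0.00091
-1 21 -1 [540, -165, 70] [-0.51  0.52  2.18  4.45  0.53 -1.  ] 0.00267
-1 21 -1 [640, -92, 70] [-0.29  0.6   2.01  4.45  0.42 -0.8 ] 0.00091
```

```bash
cat >> h.py <<'E'
def lean(az=21,t=41):
    a,t=np.radians([az,t]);return frame([np.sin(t)*np.cos(a),np.sin(t)*np.sin(a),-np.cos(t)],[np.sin(a),-np.cos(a),0])
E
python3 - <<'E'
from h import *
go([480,-170,190],lean())
E
```

```text
t 6.03 pos [471.7 -86.8 198.8] ori [[-0.399, 0.917, -0.002], [0.917, 0.399, 0.0], [0.001, -0.002, -1.0]]
xyz [-79.6, -25.5, 8.7] rot [-0.5772, 0.5511, 1.5377]
```

```bash
python3 -m inch '[{"xyz":[-80,-25,9],"rot":[-0.577,0.551,1.538]},{"xyz":[-80,-25,9],"rot":[-0.577,0.551,1.538]},{"xyz":[-80,-25,9],"rot":[-0.577,0.551,1.538]},{"xyz":[-80,-25,9],"rot":[-0.577,0.551,1.538]},{"xyz":[-80,-25,9],"rot":[-0.577,0.551,1.538]},{"xyz":[-80,-25,9],"rot":[-0.577,0.551,1.538]}]' 255
python3 - <<'E'
from h import *
print(ctrl.get_obs()['qpos'].round(3));go([480,-170,190],lean())
E
```

```text
t: 6.53
ee_pos: [480.8, -170.4, 188.7]
orientation: [-2.414, -1.837, -0.512]
ft_force: [-0.8, 0.2, 0.1]
width: 51.2
grasp_force: 0.0
[-0.566  0.288  1.984  0.448  0.865 -0.589]
t 6.53 pos [ 480.8 -170.4  188.7] ori [[0.232, 0.947, 0.222], [0.925, -0.285, 0.25], [0.3, 0.148, -0.943]]
xyz [0.6, -0.7, -1.3] rot [-0.3268, 0.3109, 0.8644]
```

```bash
python3 -m inch '[{"xyz":[0,0,-1],"rot":[-0.327,0.311,0.864]},{"xyz":[0,0,-1],"rot":[-0.327,0.311,0.864]},{"xyz":[0,0,-1],"rot":[-0.327,0.311,0.864]},{"xyz":[0,0,-1],"rot":[-0.327,0.311,0.864]},{"xyz":[0,0,-1],"rot":[-0.327,0.311,0.864]},{"xyz":[0,0,-1],"rot":[-0.327,0.311,0.864]},{"xyz":[0,0,-1],"rot":[-0.327,0.311,0.864]},{"xyz":[0,0,-1],"rot":[-0.327,0.311,0.864]},{"xyz":[0,0,-1],"rot":[-0.327,0.311,0.864]},{"xyz":[0,0,-1],"rot":[-0.327,0.311,0.864]},{"xyz":[0,0,-1],"rot":[-0.327,0.311,0.864]}]'
python3 - <<'E'
from h import *
print(ctrl.get_obs()['qpos'].round(3));go([520,-168,72],lean())
m=ctrl.camera_model("wrist");im=ctrl.get_image("wrist")[:,:,::-1].copy();cv2.imwrite("pics/w3.png",im)
import pickle;pickle.dump(m,open("w3.pkl","wb"))
E
```

```text
t: 7.45
ee_pos: [481.5, -170.6, 191.0]
orientation: [-2.78, -0.532, -1.04]
ft_force: [-0.4, 0.4, -0.0]
width: 0.4
grasp_force: 0.0
[-0.727  0.262  2.223  1.205  0.675 -0.526]
t 7.45 pos [ 481.5 -170.6  191. ] ori [[0.701, 0.367, 0.611], [0.28, -0.93, 0.237], [0.656, 0.005, -0.755]]
xyz [-50.2, 11.1, 114.0] rot [-0.002, 0.0007, 0.0106]
```

View pics/w3.png

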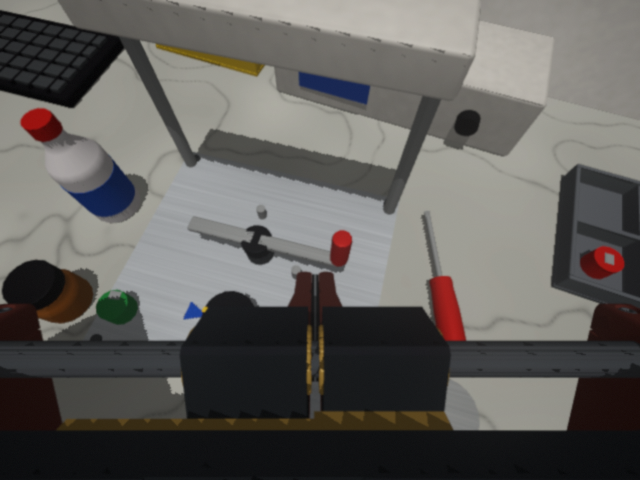

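The picture shows the handle top at about (343,237), the hub at (260,240), the shut fingertips at (315,275), and the lamp with its posts beyond and clear of the tool.

Run:
```python
from h import *
import pickle
m=pickle.load(open("w3.pkl","rb"));im=cv2.imread("pics/w3.png")
print('cam',m['position'].round(1),'handle',onz(m,(343,236),102).round(1),'hub',onz(m,(260,238),56).round(1))
piv=np.array([472.5,-86.3])+80*np.array([np.cos(np.radians(6)),np.sin(np.radians(6))]);print('piv',piv)
go([520,-166,72],lean(21,43))
for th in(-84,-60,-40,-20,0,6):
    t=np.radians(th);h=piv+85*np.array([np.cos(t),np.sin(t)]);print(th,h.round(1))
```

```text
cam [ 431.2 -189.1  359.9] handle [ 562.  -164.5  102. ] hub [552.6 -83.7  56. ]
piv [552.06175163 -77.93772294]
t 7.5 pos [ 481.8 -170.8  191.3] ori [[0.701, 0.367, 0.612], [0.281, -0.93, 0.236], [0.656, 0.006, -0.755]]
xyz [-50.2, 8.9, 114.6] rot [-0.0016, 0.035, 0.0108]
-84 [ 560.9 -162.5]
-60 [ 594.6 -151.5]
-40 [ 617.2 -132.6]
-20 [ 631.9 -107. ]
0 [637.1 -77.9]
6 [636.6 -69.1]
```

```bash
python3 -m inch '[{"xyz":[-14,3,30],"rot":[-0.002,0.035,0.011]},{"xyz":[-30,6,65],"rot":[-0.002,0.035,0.011]},{"xyz":[-42,8,95],"rot":[-0.002,0.035,0.011]},{"xyz":[-48,9,110],"rot":[-0.002,0.035,0.011]},{"xyz":[-50,9,115],"rot":[-0.002,0.035,0.011]},{"xyz":[-50,9,115],"rot":[-0.002,0.035,0.011]},{"xyz":[-50,9,115],"rot":[-0.002,0.035,0.011]}]'
python3 - <<'E'
from h import *
o=ctrl.get_obs();print(o['qpos'].round(3),o['ft_force'].round(1));p=o['ee_pos']
R0=R.from_rotvec(o['orientation']);piv=np.array([552,-78])
go([520,-166,72],lean(21,43))
# waypoints: stick TCP behind the handle along tangent by off
for th,off in((-84,24),(-84,17),(-74,18),(-64,19),(-54,20),(-44,21),(-34,22),(-24,22),(-14,22),(-6,22),(0,22),(4,22)):
    t=np.radians(th);c=piv+85*np.array([np.cos(t),np.sin(t)])-off*np.array([-np.sin(t),np.cos(t)])
    print(th,c.round(1),R0.inv().apply(np.r_[c,72]-p).round(1).tolist())
E
```

```text
t: 8.08
ee_pos: [520.5, -165.7, 72.5]
orientation: [-2.758, -0.509, -1.088]
ft_force: [0.2, 0.4, 0.3]
width: 0.5
grasp_force: 0.0
[-0.671  0.587  2.21   1.707  0.635 -1.058] [0.2 0.4 0.3]
t 8.08 pos [ 520.5 -165.7   72.5] ori [[0.682, 0.357, 0.638], [0.261, -0.934, 0.244], [0.683, -0.0, -0.73]]
xyz [-0.8, 0.1, -0.0] rot [0.0009, -0.0013, -0.0012]
-84 [ 537. -165.] [11.1, 5.3, 11.1]
-84 [ 544.  -164.3] [16.0, 7.1, 15.7]
-74 [ 558.1 -164.7] [25.6, 12.5, 24.6]
-64 [ 572.2 -162.7] [35.7, 15.7, 34.1]
-54 [ 585.8 -158.5] [46.1, 16.6, 43.8]
-44 [ 598.6 -152.2] [56.4, 15.2, 53.5]
-34 [ 610.2 -143.8] [66.6, 11.5, 62.9]
-24 [ 620.7 -132.7] [76.6, 4.9, 72.4]
-14 [ 629.2 -119.9] [85.7, -4.0, 80.9]
-6 [ 634.2 -108.8] [92.1, -12.6, 86.8]
0 [ 637. -100.] [96.3, -19.8, 90.7]
4 [638.3 -94. ] [98.7, -24.9, 93.0]
```

```bash
python3 -m inch '[{"xyz":[8,4,8],"rot":[0,0,0]},{"xyz":[13,6,13],"rot":[0,0,0]},{"xyz":[16,7,16],"rot":[0,0,0]},{"xyz":[20.5,9.8,20],"rot":[0,0,0]},{"xyz":[25.6,12.5,24.6],"rot":[0,0,0]},{"xyz":[30.5,14.2,29.3],"rot":[0,0,0]},{"xyz":[35.7,15.7,34.1],"rot":[0,0,0]},{"xyz":[41,16.3,39],"rot":[0,0,0]},{"xyz":[46.1,16.6,43.8],"rot":[0,0,0]},{"xyz":[51.2,16,48.7],"rot":[0,0,0]},{"xyz":[56.4,15.2,53.5],"rot":[0,0,0]},{"xyz":[56.4,15.2,53.5],"rot":[0,0,0]}]'
python3 - <<'E'
from h import *
o=ctrl.get_obs();print(o['qpos'].round(3));p=o['ee_pos']
R0=R.from_rotvec(o['orientation']);piv=np.array([552,-78])
m=ctrl.camera_model("wrist");im=ctrl.get_image("wrist")[:,:,::-1].copy();cv2.imwrite("pics/w4.png",im);print('cam',m['position'].round(0))
for th,off in((-34,22),(-24,22),(-14,22),(-6,22),(0,22),(3,22),(6,22),(10,22)):
    t=np.radians(th);c=piv+85*np.array([np.cos(t),np.sin(t)])-off*np.array([-np.sin(t),np.cos(t)])
    print(th,c.round(1),R0.inv().apply(np.r_[c,72]-p).round(1).tolist())
E
```

```text
t: 9.08
ee_pos: [599.3, -151.7, 71.5]
orientation: [-2.758, -0.508, -1.088]
ft_force: [-0.6, 0.3, -0.7]
width: 0.6
grasp_force: 0.3
[-0.54   0.621  2.086  1.711  0.573 -0.915]
cam [ 543. -173.  238.]
-34 [ 610.2 -143.8] [9.8, -3.6, 8.5]
-24 [ 620.7 -132.7] [19.9, -10.2, 17.9]
-14 [ 629.2 -119.9] [29.0, -19.1, 26.4]
-6 [ 634.2 -108.8] [35.3, -27.7, 32.4]
0 [ 637. -100.] [39.5, -34.9, 36.3]
3 [638.  -95.5] [41.4, -38.7, 38.0]
6 [638.8 -91. ] [43.1, -42.7, 39.6]
10 [639.5 -84.9] [45.2, -48.1, 41.5]
```

View pics/w4.png

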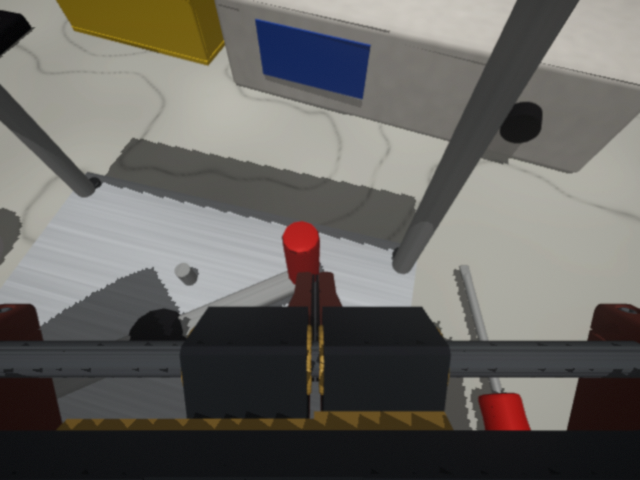

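The picture shows the lever about halfway, with the fingertips (315,280) behind the handle (301,236). The lamp is clear above the view. I'll continue round the arc.

```bash
python3 -m inch '[{"xyz":[5,-1.5,4.3],"rot":[0,0,0]},{"xyz":[9.8,-3.6,8.5],"rot":[0,0,0]},{"xyz":[15,-6.8,13.2],"rot":[0,0,0]},{"xyz":[19.9,-10.2,17.9],"rot":[0,0,0]},{"xyz":[24.5,-14.5,22.2],"rot":[0,0,0]},{"xyz":[29,-19.1,26.4],"rot":[0,0,0]},{"xyz":[32.3,-23.4,29.5],"rot":[0,0,0]},{"xyz":[35.3,-27.7,32.4],"rot":[0,0,0]},{"xyz":[37.5,-31.3,34.4],"rot":[0,0,0]},{"xyz":[38.5,-34.9,35.3],"rot":[0,0,0]},{"xyz":[38.5,-34.9,35.3],"rot":[0,0,0]}]'
python3 - <<'E'
from h import *
o=ctrl.get_obs();print(o['qpos'].round(3));p=o['ee_pos']
m=ctrl.camera_model("wrist");im=ctrl.get_image("wrist")[:,:,::-1].copy();cv2.imwrite("pics/w5.png",im);print('cam',m['position'].round(0))
R0=R.from_rotvec(o['orientation']);print('station +y 1mm',R0.inv().apply([-.105,.995,0]).round(3))
hsv=cv2.cvtColor(im,cv2.COLOR_BGR2HSV);red=(cv2.inRange(hsv,(0,170,120),(5,255,255))|cv2.inRange(hsv,(175,170,120),(180,255,255)))
n,l,st,ce=cv2.connectedComponentsWithStats(red)
for i in range(1,n):
    if st[i,4]>200: print(st[i],ce[i].round(0),onz(m,(st[i,0]+st[i,2]/2,st[i,1]+st[i,2]/2),102).round(1))
E
```

```text
t: 10.05
ee_pos: [635.0, -100.4, 72.3]
orientation: [-2.758, -0.508, -1.089]
ft_force: [0.5, 0.5, 0.1]
width: 0.3
grasp_force: 0.3
[-0.408  0.626  2.065  1.823  0.515 -0.905]
cam [ 579. -121.  239.]
station +y 1mm [ 0.187 -0.967  0.176]
[259 252  34  19 432] [275. 261.] [628.5 -84.1 102. ]
```

```bash
python3 -m inch '[{"xyz":[0.4,-1.9,0.4],"rot":[0,0,0]},{"xyz":[0.7,-3.9,0.7],"rot":[0,0,0]},{"xyz":[1.1,-5.8,1.1],"rot":[0,0,0]},{"xyz":[1.5,-7.7,1.4],"rot":[0,0,0]},{"xyz":[1.9,-9.7,1.8],"rot":[0,0,0]},{"xyz":[1.9,-9.7,1.8],"rot":[0,0,0]}]'; python3 -m inch '[{"xyz":[0.2,-1,0.2],"rot":[0,0,0]},{"xyz":[0.4,-2,0.4],"rot":[0,0,0]},{"xyz":[0.5,-3,0.5],"rot":[0,0,0]},{"xyz":[0.5,-3,0.5],"rot":[0,0,0]}]'
```

```text
t: 10.6
ee_pos: [633.5, -90.8, 72.0]
orientation: [-2.758, -0.507, -1.088]
ft_force: [1.7, -1.2, -0.6]
width: 0.3
grasp_force: 0.7
t: 10.93
ee_pos: [633.6, -89.5, 72.0]
orientation: [-2.762, -0.504, -1.088]
ft_force: [0.1, -7.6, -0.3]
width: 0.3
grasp_force: 3.9
```

```bash
python3 -m inch '[{"xyz":[0.2,-1,0.2],"rot":[0,0,0]},{"xyz":[0.3,-2,0.3],"rot":[0,0,0]},{"xyz":[0.3,-2,0.3],"rot":[0,0,0]},{"xyz":[0.3,-2,0.3],"rot":[0,0,0]}]'
python3 - <<'E'
from h import *
m=ctrl.camera_model("top");cv2.imwrite("pics/t6.png",cv2.resize(ctrl.get_image("top")[140:290,330:480,::-1],(600,600),interpolation=cv2.INTER_CUBIC))
m=ctrl.camera_model("wrist");im=ctrl.get_image("wrist")[:,:,::-1].copy();cv2.imwrite("pics/w6.png",im);print(ctrl.get_obs()['ft_force'])
hsv=cv2.cvtColor(im,cv2.COLOR_BGR2HSV);red=(cv2.inRange(hsv,(0,150,60),(6,255,255))|cv2.inRange(hsv,(174,150,60),(180,255,255)))
n,l,st,ce=cv2.connectedComponentsWithStats(red)
for i in range(1,n):
    if st[i,4]>200: print(st[i],ce[i].round(0))
E
```

```text
t: 11.27
ee_pos: [633.6, -89.1, 72.1]
orientation: [-2.764, -0.502, -1.089]
ft_force: [0.3, -14.1, 0.9]
width: 0.5
grasp_force: 6.6
[  0.85797578 -13.3937503    0.15962234]
[ 262  237   40   63 1813] [282. 266.]
```

View pics/w6.png

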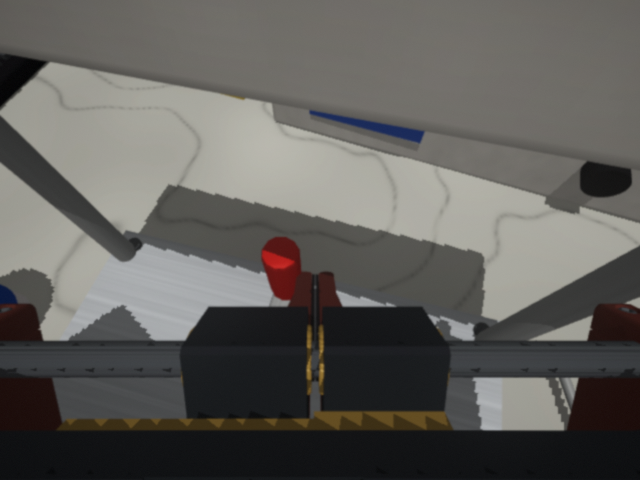

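The picture shows the fingers against the handle (281,250), which lies below the lamp. The force rises to 14 N with almost no motion, so the lever is at the end stop. I'll back off to the -y side, withdraw along the tool axis, and check.

```bash
python3 -m inch '[{"xyz":[-2,10,-2],"rot":[0,0,0]},{"xyz":[-5,25,-4],"rot":[0,0,0]},{"xyz":[-5,25,-4],"rot":[0,0,0]},{"xyz":[-5,25,-40],"rot":[0,0,0]},{"xyz":[-5,25,-80],"rot":[0,0,0]},{"xyz":[-5,25,-120],"rot":[0,0,0]},{"xyz":[-5,25,-155],"rot":[0,0,0]},{"xyz":[-5,25,-180],"rot":[0,0,0]},{"xyz":[-5,25,-180],"rot":[0,0,0]},{"xyz":[-5,25,-180],"rot":[0,0,0]}]'
python3 - <<'E'
from h import *
o=ctrl.get_obs();m=ctrl.camera_model("wrist");im=ctrl.get_image("wrist")[:,:,::-1].copy();cv2.imwrite("pics/w7.png",im);print(m['position'],o['ft_force'])
import pickle;pickle.dump(m,open("w7.pkl","wb"))
E
```

```text
t: 12.2
ee_pos: [523.5, -154.4, 201.0]
orientation: [-2.759, -0.507, -1.091]
ft_force: [0.8, 0.3, 0.0]
width: 0.5
grasp_force: 0.0
[ 467.37052857 -175.25996964  367.79339521] [0.78792581 0.30000125 0.00430671]
```

View pics/w7.png

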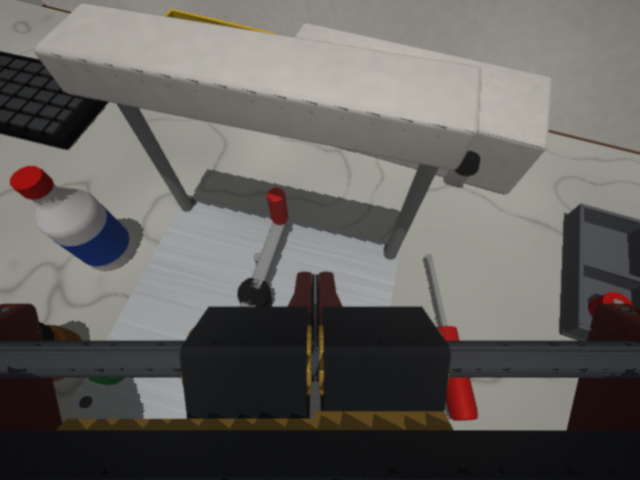

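```bash
python3 -m inch '[{"xyz":[0,40,-10],"rot":[0,0,0]},{"xyz":[0,80,-20],"rot":[0,0,0]},{"xyz":[0,120,-40],"rot":[0,0,0]},{"xyz":[0,150,-60],"rot":[0,0,0]},{"xyz":[0,180,-60],"rot":[0,0,0]},{"xyz":[0,180,-60],"rot":[0,0,0]},{"xyz":[0,180,-60],"rot":[0,0,0]}]'
python3 - <<'E'
from h import *
import pickle
m=pickle.load(open("w7.pkl","rb"))
h=onz(m,(277,192),102);b=onz(m,(255,288),56);print(h,b,'ang from hub',np.degrees(np.arctan2(*(h-b)[1::-1])),'from piv',np.degrees(np.arctan2(h[1]+78,h[0]-552)))
m=ctrl.camera_model("top");im=ctrl.get_image("top")[:,:,::-1];cv2.imwrite("pics/t8f.png",im)
cv2.imwrite("pics/t8.png",cv2.resize(im[140:290,330:480],(600,600),interpolation=cv2.INTER_CUBIC))
E
```

```text
t: 12.83
ee_pos: [550.3, -337.4, 241.8]
orientation: [-2.757, -0.506, -1.087]
ft_force: [0.2, 0.6, -0.3]
width: 0.6
grasp_force: 0.0
[637.73818563 -71.65116669 102.        ] [554.77332647 -80.06556941  56.        ] ang from hub 5.791209162071698 from piv 4.234970249573167
```

View pics/t8.png

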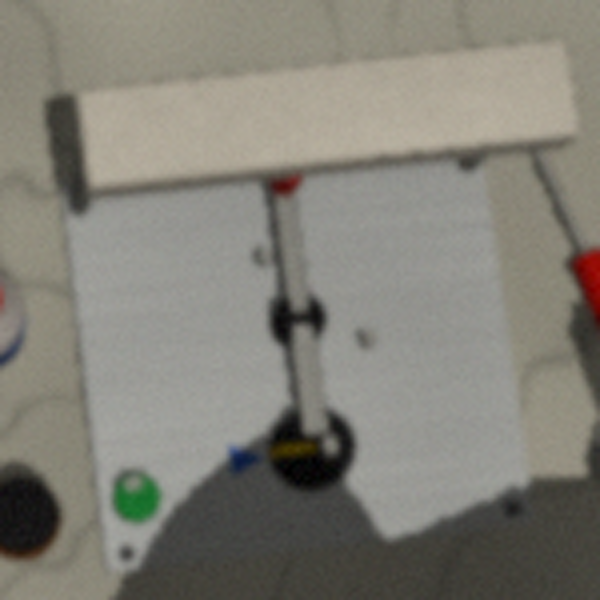

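The picture shows the line from (318,449) to (275,453) pointing at the mark (262,458). The lever is along the station's x axis (5.8° against the plate's 6.0°), with its finger over the specimen and everything else in place.

```bash
python3 -c "
from workcell import ctrl
print(ctrl.close_job())"
```

```text
the job is handed in; nothing more can be done
None
```

The job is handed in: the specimen's yellow line points at the blue mark to within about 1°, it looks flat in the nest, the lever was pushed against its end stop with the finger over the specimen, and the last views show no contact with the lamp and nothing else moved.

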